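Open the egg washer's worn rinse valve by one true turn

ROBOT

A 6-joint arm with a two-finger parallel gripper is mounted at the origin on the work surface. World frame = base frame: x ahead of the robot, y to its left, z up, the work surface at z = 0. Lengths are in m, angles in degrees, forces in N, time in s.
With the tool pointing down it reaches from about 0.4 to 0.825 m from the base axis. Payload 7 kg.
Tool frame: the origin (TCP) lies between the finger pads; the fingertips stand ctrl.nose_length ahead of it and the grasp point (between the pads) lies 2 mm behind it (ctrl.nose_length is the distance from the TCP to the fingertips, in m); z points along the fingers, y is the line along which they close (so a half turn about z gives the same grasp; the last joint's range is limited). The gripper opens to 88 mm and grips with 3 to 60 N. Pads are 19 mm wide; open, the fingers measure 130 mm over their backs; the gripper's body (78 mm by 193 mm) begins 47 mm behind the grasp point.
Start: joints at [91.794, 20.546, 0.682, 0, -70.136, -16.507], TCP at [0.171, 0.653, 0.244] pointing down, gripper open.
Joint ranges: [-176.03, 176.03], [-82.01, 121.73], [-58.28, 71.71], [-173.87, 95.51], [-174.79, -0.11], [-173.66, 173.66]. Speed limits (degrees/s): [136.94, 136.94, 172.46, 180, 180, 180].

INTERFACE

Orientations are given as [roll, pitch, yaw] about the fixed x, y, z axes, in that order (R = Rz(yaw) Ry(pitch) Rx(roll)).
In Python, from plant import ctrl gives the robot as it stands.
- The arm moves only by the tool apply_moves, never from a script. Its argument "commands" is a list of rows, each a list of 3 entries, a list of its own where there are three numbers: the shift along the world's x, y, z in cm, then the turn about the world's z in rad, then the closure, from 0 (fully open) to 1 (shut). In form: [[[x, y, z], turn, jaw], ...]. A call has 1 to 20 rows; each row is the pose to reach, as a shift and turn from the pose commanded when the call began; what a row does not reach only later rows make up. A row lasts 1/12 s, in which the tool goes at most 41.7 mm and 7.16 degrees, less where a joint would pass 70% of its speed; a pose out of reach is approached as far as the arm can. A call with a gripper value outside its range is refused whole. The fingers move at their own pace and stop on an object; the grip force is fixed at half the most. Time passes only in rows, so rows that repeat a pose let the fingers close. It gives the time, the measured TCP pose, the force, the opening and the grip force at its end, in the units of the state.
- ctrl.get_obs(): the state, without advancing time (a new reading comes with each control period).
- ctrl.snapshot(name): name is "scene" or "side" or "wrist"; returns a dict with "img" (400x640x3 uint8, red, green, blue), "fx", "fy", "cx", "cy" (pixels), "T" (4x4, takes a point from camera to world coordinates). Camera axes: x right, y up, looking along -z (the intrinsics and any distortion apply to the point x, -y, -z); pixel columns grow to the right and rows downward; lengths in m; the calibration is good to about 2 mm. A picture is of the moment at which its call begins. There is no depth.
- ctrl.close_job(): hands the job in; it is judged then, once.
Trained networks look in a picture, given as the dict that the camera call returned (one of the last four; its "shot" number tells which), for a name from the list of things; names that differ only in an ending like _2 or _b are one class to them, and where a whole thing is asked for, a point or a joint stands for the part that bears it (a point fixed in the world has none). Each returns a list of dicts, best first, with "score" (0 to 1); they miss things now and then, are a little off and sometimes report something else, mostly with a low value. They report only what shows in the picture. A call takes as long as a camera call.
- ctrl.search_frame(picture, target): "at" ([column, row] in pixels, amid what is visible of it).
- ctrl.spot_point(picture, target): "at" ([column, row] in pixels: a listed point, or the origin of a listed thing).
The state is a dict: "clock": time; "joint_pos": joint angles; "qvel": joint speeds; "tau": joint torques, N m; "tool_pos": TCP position; "orientation": TCP orientation; "force": force on the tool from outside, world axes, zero at the start; "moment": the same for the moment, N m; "opening": finger opening in m; "gripper_force": force on a finger pad.
Only numpy, scipy, OpenCV 4.12 (cv2) and the standard library are available. Lean on these libraries where they do the work, as an engineer would, in place of code of your own. Each camera call takes 0.05 s, during which the arm holds its last target. There are 200 camera calls.

TASK

Open the egg washer's rinse valve (the one whose handwheel carries an upright revolving handle) by exactly one full turn of stem movement: wind the wheel counter-clockwise, first taking up its slack, and count the turn only from where the slack ends and the stem begins to rise. Never open it much further than that, leave the drain valve's plain wheel alone and do not shift the eggs, the bottle, the mug or the jar, then let go of the handle.

Things in the scene. Friction and masses are not known exactly. Their poses are not given: they have to be found in the camera images.
- crank_grip (a point): Middle of the rinse wheel's handle: an upright black cylinder, 24 mm in diameter, 55 mm tall, 62 mm from the wheel's axis, revolving freely on its own pin, so a hand can hold it without turning. This point is on the handle's axis, 155 mm above the table, 27 mm below the handle's top. It may start anywhere round the circle. Its z axis is up.
- wheel_centre (a point): Centre of the rinse valve's handwheel, 118 mm above the table on its vertical axis: a level dark steel wheel, 144 mm over the rim, rim 12 mm thick, 4 spokes; x axis along the handle's spoke. Counter-clockwise seen from above opens. It stays where it is left. Slack: it first turns freely by an unknown 30 to 200 degrees with under 1.5 N at the handle, the stem standing still.
- stem_top (a point): Rounded top of the rinse valve's steel stem, 15 mm in diameter, at the wheel's hub, 133.5 mm above the table when shut, as at the start. Past the slack the wheel takes about 13 N at the handle (0.8 N m; 6 to 13 N remain on a hand that stops there) and the stem rises 4 mm per full turn of the wheel, without rotating. Turning back first re-enters the slack (210 degrees in all).
- drain_valve: The drain valve: dark flanged body on a foot plate with a 220 mm level pipe stub along its x axis; origin on the table under the wheel's axis.
- rinse_valve: The rinse valve: fixed, dark flanged body on a foot plate with a 220 mm level pipe stub along its x axis, 72 mm over the flanges; origin on the table under the wheel's axis.
- egg_tray: Small grey pulp tray with six brown eggs, 150 x 100 x 65 mm, loose; origin under its centre. Leave alone.
- spray_bottle: Clear bottle with white cap, 68 mm wide, 170 mm tall, loose; origin under its centre. Leave alone.
- mug: White mug, 80 mm wide, 90 mm tall, loose; origin under its centre. Leave alone.
- jar: White jar, 64 mm wide, 90 mm tall, loose; origin under its centre. Leave alone.
- drain_rim (a point): Point on the rim of the other valve's wheel, at the end of a spoke: that wheel is plain, 3 spokes, 102 mm over the rim, no handle, 104 mm above the table, this point 45 mm from its axis. Leave alone.

How it is judged:
By the outcome, as a careful person would: the job done as asked, in the order asked, and still so for the second after the job is handed in, with the robot touching nothing.
It also fails if it takes over 64 s, if anything falls off the work surface, if the arm or the gripper's body presses on something with over 40 N, if the wrist force passes 120 N, or if a joint passes its speed limit or range.

## Working session

There is one attempt and no reset: what is moved stays moved. The work goes in short steps, Python scripts to look and compute and a tool call to move; the robot and the scene stay as the last step left them, time stands still between calls to the robot, and variables do not carry over. Pictures are saved under pics/ and viewed, at most 10 in all, crops included, and the job is handed in when it is done.

Besides the shell and the picture viewer there is one more tool, called after "Request:" as name(argument=value, ...) on one line, values as JSON. apply_moves: Moves the arm, as the interface text tells. Its arguments: {"type":"object","properties":{"commands":{"type":"array"}},"required":["commands"]}

```bash
mkdir -p pics; cat > h.py <<'E'
import numpy as np, cv2
from plant import ctrl
def ray(p,uv):
    T=np.array(p["T"]); d=np.array([(uv[0]-p["cx"])/p["fx"],-(uv[1]-p["cy"])/p["fy"],-1.])
    d=T[:3,:3]@d; return T[:3,3],d/np.linalg.norm(d)
def tri(rs):
    A=np.zeros((3,3));b=np.zeros(3)
    for o,d in rs:
        P=np.eye(3)-np.outer(d,d);A+=P;b+=P@o
    x=np.linalg.solve(A,b)
    return x,[np.linalg.norm((np.eye(3)-np.outer(d,d))@(x-o)) for o,d in rs]
def onz(p,uv,z):
    o,d=ray(p,uv); return o+d*(z-o[2])/d[2]
def proj(p,X):
    T=np.array(p["T"]); c=T[:3,:3].T@(np.array(X)-T[:3,3]); return [p["cx"]+p["fx"]*c[0]/-c[2],p["cy"]-p["fy"]*c[1]/-c[2]]
def save(p,n): cv2.imwrite(f"pics/{n}.png",cv2.cvtColor(p["img"],cv2.COLOR_RGB2BGR))
E
python3 - <<'E'
from h import *
print(ctrl.nose_length, ctrl.get_obs())
P={n:ctrl.snapshot(n) for n in("scene","side","wrist")}
print([k for k in P["scene"]])
for n,p in P.items():
    save(p,n+"0")
Z=dict(crank_grip=.155,wheel_centre=.118,stem_top=.1335,rinse_valve=0,drain_valve=0,drain_rim=.104,egg_tray=0,spray_bottle=0,mug=0,jar=0)
for t,z in Z.items():
    rs=[]
    for n,p in P.items():
        r=ctrl.spot_point(p,t)[:2]
        print(t,n,[(np.round(q["at"]),round(q["score"],2),np.round(onz(p,q["at"],z),3)) for q in r])
        if r: rs.append(ray(p,r[0]["at"]))
    if len(rs)>1:
        x,e=tri(rs); print("   tri",x.round(4),np.round(e,4))
cv2.imwrite("pics/both.png",cv2.cvtColor(cv2.resize(np.vstack([P["scene"]["img"],P["side"]["img"]]),(480,600)),cv2.COLOR_RGB2BGR))
E
```

```text
0.017 {'clock': 0.0, 'joint_pos': array([ 9.17938736e+01,  2.05914121e+01,  6.33252464e-01, -2.11971645e-02,
       -7.01362177e+01, -1.65062059e+01]), 'qvel': array([-0.07604046, -0.03265922, -0.11210537,  0.01323017, -0.02335455,
        0.03985775]), 'tau': array([-5.14579770e-04, -5.82719886e+01,  2.93049413e+01,  6.99698031e+00,
        6.92967908e-03, -1.53584938e-04]), 'tool_pos': array([0.17133552, 0.65240498, 0.24261558]), 'orientation': array([ 1.79903850e+02, -7.71172021e-03, -1.47195447e+01]), 'force': array([ 0.40308633,  0.9042748 , -0.4355456 ]), 'moment': array([ 0.04995543,  0.02239243, -0.01607609]), 'gripper_force': 0.0, 'opening': 0.08762941574619403}
['img', 'fx', 'fy', 'cx', 'cy', 'T', 'shot']
crank_grip scene [(array([215., 222.]), 0.5, array([ 0.486, -0.239,  0.155]))]
crank_grip side [(array([352., 156.]), 0.54, array([ 0.479, -0.242,  0.155]))]
crank_grip wrist []
   tri [ 0.4814 -0.2391  0.154 ] [0.0033 0.0033]
wheel_centre scene [(array([240., 232.]), 0.59, array([ 0.515, -0.194,  0.118]))]
wheel_centre side [(array([337., 172.]), 0.67, array([ 0.528, -0.1
[... 1322 characters left out ...]
]
egg_tray wrist []
   tri [ 0.444   0.0163 -0.    ] [0.0008 0.0008]
spray_bottle scene [(array([424., 167.]), 0.57, array([0.525, 0.434, 0.   ]))]
spray_bottle side [(array([327., 337.]), 0.59, array([0.518, 0.409, 0.   ]))]
spray_bottle wrist []
   tri [0.5244 0.4222 0.0121] [0.0075 0.0075]
mug scene [(array([185., 330.]), 0.65, array([ 0.618, -0.404,  0.   ]))]
mug side [(array([318., 175.]), 0.6, array([ 0.615, -0.388,  0.   ]))]
mug wrist []
   tri [ 0.6159 -0.4047 -0.008 ] [0.0012 0.0012]
jar scene [(array([438., 200.]), 0.68, array([0.647, 0.376, 0.   ]))]
jar side [(array([280., 323.]), 0.64, array([0.633, 0.377, 0.   ]))]
jar wrist []
   tri [ 0.6396  0.377  -0.0038] [0.0062 0.0062]
```

View pics/scene0.png

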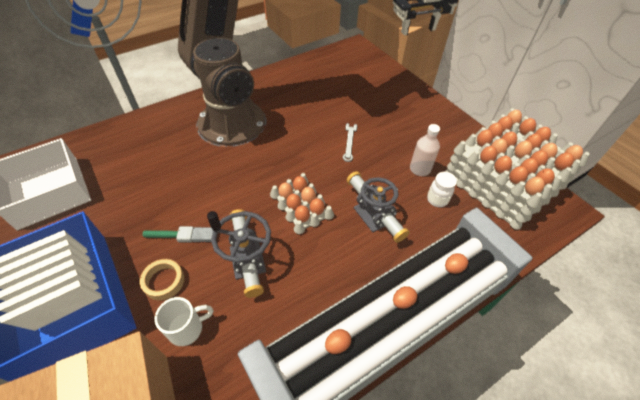

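View pics/side0.png

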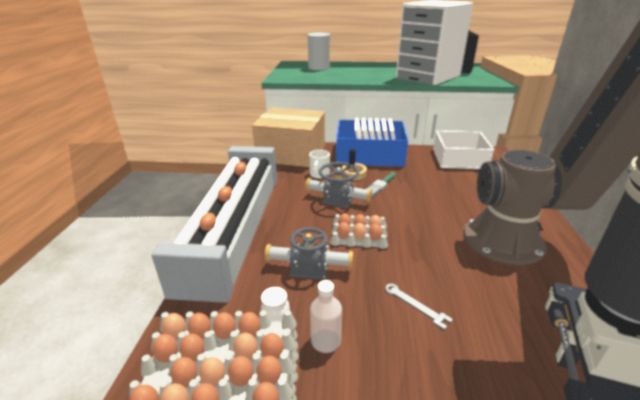

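The rinse valve is the left one in the scene picture. Its black handle is at about (214,222) and its hub at about (240,232), which puts the handle near (0.481, -0.239) and the hub near (0.525, -0.194). The area above it is clear. I'll move over it and check with the wrist camera.

Request:
apply_moves(commands=[[[33, -35, 6], -1.1, 0], [[33, -35, 6], -1.1, 0], [[33, -35, 6], -1.1, 0], [[33, -35, 6], -1.1, 0], [[33, -35, 6], -1.1, 0], [[33, -35, 6], -1.1, 0], [[33, -35, 6], -1.1, 0], [[33, -35, 6], -1.1, 0], [[33, -35, 6], -1.1, 0], [[33, -35, 6], -1.1, 0], [[33, -35, 6], -1.1, 0], [[33, -35, 6], -1.1, 0], [[33, -35, 6], -1.1, 0]])

```text
clock: 2.73
tool_pos: [0.5043, 0.2995, 0.3045]
orientation: [-179.9, -0.0, -78.0]
force: [-0.1, 2.0, -0.0]
opening: 0.0877
gripper_force: 0.0
```

Request:
apply_moves(commands=[[[-2, -54, 2], -0.96, 0], [[-2, -54, 2], -0.96, 0], [[-2, -54, 2], -0.96, 0], [[-2, -54, 2], -0.96, 0], [[-2, -54, 2], -0.96, 0], [[-2, -54, 2], -0.96, 0], [[-2, -54, 2], -0.96, 0], [[-2, -54, 2], -0.96, 0], [[-2, -54, 2], -0.96, 0], [[-2, -54, 2], -0.96, 0], [[-2, -54, 2], -0.96, 0], [[-2, -54, 2], -0.96, 0], [[-2, -54, 2], -0.96, 0], [[-2, -54, 2], -0.96, 0], [[-2, -54, 2], -0.96, 0], [[-2, -54, 2], -0.96, 0], [[-2, -54, 2], -0.96, 0]])

```text
clock: 4.15
tool_pos: [0.4816, -0.2362, 0.3236]
orientation: [180.0, 0.0, -132.7]
force: [-0.0, 0.6, 1.2]
opening: 0.0879
gripper_force: 0.0
```

```bash
cat > look.py <<'E'
from h import *
import sys
o=ctrl.get_obs(); print(o["clock"],o["tool_pos"],o["orientation"],o["force"])
P={n:ctrl.snapshot(n) for n in("wrist","scene","side")}
save(P["wrist"],sys.argv[1]); print(np.array(P["wrist"]["T"]).round(3))
for t,z in dict(crank_grip=.155,wheel_centre=.118,stem_top=.1335).items():
    rs=[]
    for n,p in P.items():
        r=ctrl.spot_point(p,t)[:1]
        if r: print(t,n,np.round(r[0]["at"]),round(r[0]["score"],2),onz(p,r[0]["at"],z).round(4)); rs.append(ray(p,r[0]["at"]))
    if len(rs)>1: x,e=tri(rs); print("   tri",x.round(4),np.round(e,4))
E
python3 look.py w1
```

```text
4.15 [ 0.48156512 -0.23623908  0.32359968] [ 1.79999994e+02  1.58645216e-02 -1.32686699e+02] [-0.02188099  0.55508735  1.23243926]
[[-0.735 -0.656 -0.17   0.436]
 [ 0.678 -0.712 -0.185 -0.286]
 [ 0.001 -0.251  0.968  0.464]
 [ 0.     0.     0.     1.   ]]
crank_grip scene [215. 222.] 0.67 [ 0.4851 -0.2386  0.155 ]
crank_grip side [353. 158.] 0.53 [ 0.4751 -0.232   0.155 ]
   tri [ 0.4775 -0.2387  0.1498] [0.0031 0.0031]
wheel_centre wrist [314. 227.] 0.83 [ 0.5247 -0.1974  0.118 ]
wheel_centre scene [242. 236.] 0.82 [ 0.5284 -0.1944  0.118 ]
wheel_centre side [337. 175.] 0.76 [ 0.5279 -0.1675  0.118 ]
   tri [ 0.5265 -0.1932  0.1074] [0.0017 0.0042 0.0036]
stem_top wrist [315. 230.] 0.39 [ 0.5223 -0.1981  0.1335]
stem_top scene [436. 195.] 0.74 [0.6904 0.2798 0.1335]
   tri [ 0.6439 -0.0332  0.2333] [0.2267 0.2267]
```

View pics/w1.png

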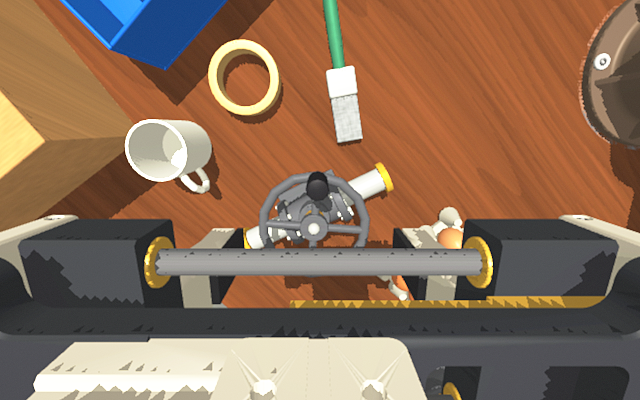

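The wrist view shows the handle's top face at about (318,180), its foot at about (316,200) and the stem top at about (314,228). I'll work out their positions, adding a calibration check from a second wrist pose.

```bash
cat > wr.py <<'E'
from h import *
import sys
p=ctrl.snapshot("wrist"); save(p,sys.argv[1])
d=(p["img"].max(2)<50).astype(np.uint8)
T=np.array(p["T"])
g=[.4815,-.239]
for z in(.127,.155,.182): print("pred",z,np.round(proj(p,g+[z])))
u,v=map(int,proj(p,g+[.155]))
c=p["img"][v-60:v+80,u-110:u+110]; cv2.imwrite(f"pics/{sys.argv[1]}c.png",cv2.resize(cv2.cvtColor(c,cv2.COLOR_RGB2BGR),None,fx=3.5,fy=3.5)); print("crop origin",u-110,v-60)
o=ctrl.get_obs(); print(o["tool_pos"])
E
python3 wr.py w2; python3 - <<'E'
from h import *
p=ctrl.snapshot("wrist")
print(onz(p,(317.5,180),.182),onz(p,(316,198),.129),onz(p,(314,228),.1335))
E
```

```text
pred 0.127 [317. 183.]
pred 0.155 [317. 188.]
pred 0.182 [317. 194.]
crop origin 207 127
[ 0.48146315 -0.23710277  0.32354807]
[ 0.47178329 -0.24896694  0.182     ] [ 0.4947803  -0.22682449  0.129     ] [ 0.52149473 -0.20155706  0.1335    ]
```

View pics/w2c.png

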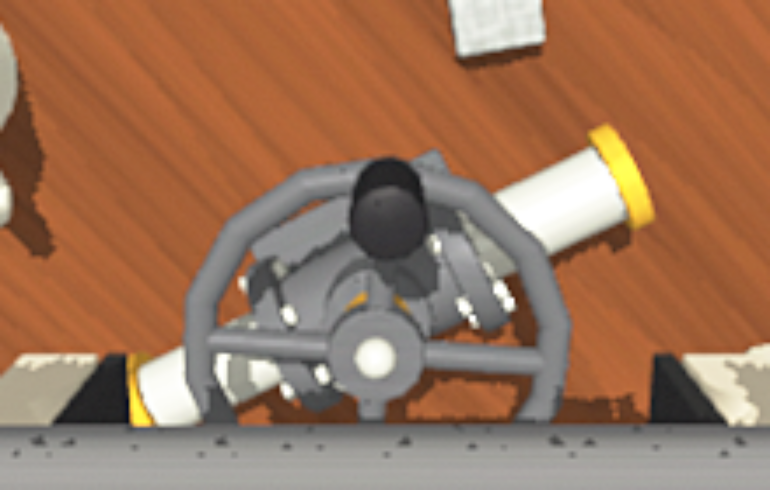

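The crop shows the handle's top disc at crop (388,217), which is image (317.9,189), and the stem top at image (314.4,229).

```bash
python3 - <<'E'
from h import *
p=ctrl.snapshot("wrist")
a=onz(p,(317.9,189.3),.182);b=onz(p,(314.4,229),.1335);f=onz(p,(317.9,180),.13)
print(a,b,f,np.hypot(*(a-b)[:2]),np.degrees(np.arctan2(*(a-b)[1::-1])))
# wheel rim left/right ends at z .118 : crop(187,340)... 
print(onz(p,(207+188/3.5,127+330/3.5),.118),onz(p,(207+570/3.5,127+330/3.5),.118))
E
```

```text
[ 0.47791905 -0.24175712  0.182     ] [ 0.52200304 -0.20031876  0.1335    ] [ 0.47801346 -0.24162134  0.13      ] 0.06050236357742659 -136.77187783255178
[ 0.56909668 -0.25020244  0.118     ] [ 0.46713671 -0.15597524  0.118     ]
```

The estimates are handle (0.479, -0.241) and centre (0.523, -0.198). I'll go down and grip.

Request:
apply_moves(commands=[[[-0.3, -0.4, -4], 0, 0], [[-0.3, -0.4, -8], 0, 0], [[-0.3, -0.4, -11], 0, 0], [[-0.3, -0.4, -13.5], 0, 0], [[-0.3, -0.4, -15.5], 0, 0], [[-0.3, -0.4, -16.4], 0, 0], [[-0.3, -0.4, -16.4], 0, 0], [[-0.3, -0.4, -16.4], 0, 1], [[-0.3, -0.4, -16.4], 0, 1], [[-0.3, -0.4, -16.4], 0, 1], [[-0.3, -0.4, -16.4], 0, 1], [[-0.3, -0.4, -16.4], 0, 1], [[-0.3, -0.4, -16.4], 0, 1], [[-0.3, -0.4, -16.4], 0, 1], [[-0.3, -0.4, -16.4], 0, 1], [[-0.3, -0.4, -16.4], 0, 1]])

```text
clock: 6.23
tool_pos: [0.4785, -0.2412, 0.1596]
orientation: [-180.0, 0.0, -132.7]
force: [-0.3, -0.4, 0.5]
opening: 0.0333
gripper_force: 0.0
```

```bash
python3 - <<'E'
from h import *
o=ctrl.get_obs(); print({k:np.round(o[k],4) for k in("clock","tool_pos","orientation","force","moment","opening","gripper_force")})
p=ctrl.snapshot("wrist"); save(p,"g1")
E
```

```text
{'clock': np.float64(6.2333), 'tool_pos': array([ 0.4785, -0.2412,  0.1596]), 'orientation': array([-1.799956e+02,  1.000000e-04, -1.327429e+02]), 'force': array([-0.3107, -0.3787,  0.5214]), 'moment': array([ 0.0484, -0.138 , -0.0174]), 'opening': np.float64(0.0333), 'gripper_force': np.float64(0.0)}
```

View pics/g1.png

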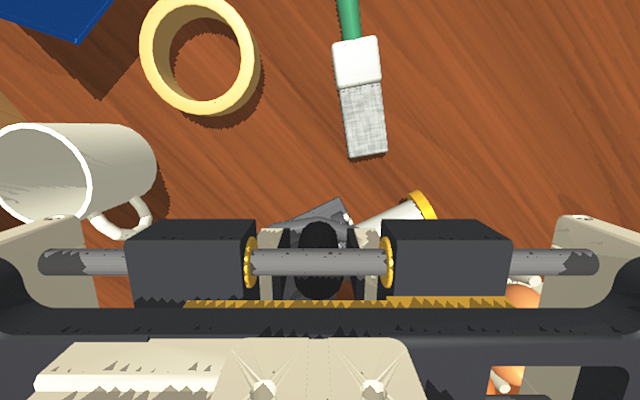

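The handle sits centred between the fingers at about (318,260) and the jaws are still closing. I'll finish the grip and work out the circle increments.

Request:
apply_moves(commands=[[[0, 0, 0], 0, 1], [[0, 0, 0], 0, 1], [[0, 0, 0], 0, 1], [[0, 0, 0], 0, 1]])

```text
clock: 6.62
tool_pos: [0.4784, -0.2412, 0.1595]
orientation: [180.0, -0.0, -132.7]
force: [0.1, 0.2, -0.2]
opening: 0.0235
gripper_force: 30.0
```

```bash
cat > inc.py <<'E'
from h import *
import sys
a,step,n=map(float,sys.argv[1:4]); r=6.2
q=lambda t: np.round(r*np.array([np.cos(np.radians(t)),np.sin(np.radians(t))]),2)
for i in range(int(n)):
    t=a+step*i; print(t+step,(q(t+step)-q(t)).round(2).tolist())
E
python3 - <<'E'
from h import *
o=ctrl.get_obs(); print({k:np.round(o[k],4) for k in("clock","tool_pos","force","moment","opening","gripper_force")})
E
python3 inc.py -136 6 35
```

```text
{'clock': np.float64(6.6167), 'tool_pos': array([ 0.4784, -0.2412,  0.1595]), 'force': array([ 0.0755,  0.235 , -0.2346]), 'moment': array([ 0.058 , -0.1126, -0.0535]), 'opening': np.float64(0.0235), 'gripper_force': np.float64(29.9997)}
-130.0 [0.47, -0.44]
-124.0 [0.52, -0.39]
-118.0 [0.56, -0.33]
-112.0 [0.59, -0.28]
-106.0 [0.61, -0.21]
-100.0 [0.63, -0.15]
-94.0 [0.65, -0.07]
-88.0 [0.65, -0.02]
-82.0 [0.64, 0.06]
-76.0 [0.64, 0.12]
-70.0 [0.62, 0.19]
-64.0 [0.6, 0.26]
-58.0 [0.57, 0.31]
-52.0 [0.53, 0.37]
-46.0 [0.49, 0.43]
-40.0 [0.44, 0.47]
-34.0 [0.39, 0.52]
-28.0 [0.33, 0.56]
-22.0 [0.28, 0.59]
-16.0 [0.21, 0.61]
-10.0 [0.15, 0.63]
-4.0 [0.07, 0.65]
2.0 [0.02, 0.65]
8.0 [-0.06, 0.64]
14.0 [-0.12, 0.64]
20.0 [-0.19, 0.62]
26.0 [-0.26, 0.6]
32.0 [-0.31, 0.57]
38.0 [-0.37, 0.53]
44.0 [-0.43, 0.49]
50.0 [-0.47, 0.44]
56.0 [-0.52, 0.39]
62.0 [-0.56, 0.33]
68.0 [-0.59, 0.28]
74.0 [-0.61, 0.21]
```

The grip is firm (30 N). I'll wind from -136°, first 24° in one call, then in 6° steps.

Request:
apply_moves(commands=[[[0.47, -0.44, 0], 0, 1], [[0.99, -0.83, 0], 0, 1], [[1.55, -1.16, 0], 0, 1], [[2.14, -1.44, 0], 0, 1], [[2.14, -1.44, 0], 0, 1]])

```text
clock: 7.03
tool_pos: [0.5014, -0.2565, 0.1595]
orientation: [-179.9, -0.0, -132.7]
force: [0.5, -1.7, 1.7]
opening: 0.0235
gripper_force: 30.0
```

Request:
apply_moves(commands=[[[0.61, -0.21, 0], 0, 1], [[0.61, -0.21, 0], 0, 1]])

```text
clock: 7.2
tool_pos: [0.507, -0.2583, 0.1596]
orientation: [-180.0, -0.0, -132.7]
force: [-0.1, -3.6, 1.0]
opening: 0.0238
gripper_force: 30.0
```

Request:
apply_moves(commands=[[[0.63, -0.15, 0], 0, 1], [[0.63, -0.15, 0], 0, 1]])

```text
clock: 7.37
tool_pos: [0.5133, -0.2597, 0.1597]
orientation: [-179.9, -0.0, -132.7]
force: [-0.0, -4.4, 1.5]
opening: 0.0236
gripper_force: 30.0
```

Request:
apply_moves(commands=[[[0.65, -0.07, 0], 0, 1], [[0.65, -0.07, 0], 0, 1]])

```text
clock: 7.53
tool_pos: [0.5198, -0.2604, 0.1598]
orientation: [-179.9, -0.0, -132.7]
force: [1.1, -6.0, 1.8]
opening: 0.0234
gripper_force: 30.0
```

Request:
apply_moves(commands=[[[0.65, -0.02, 0], 0, 1], [[0.65, -0.02, 0], 0, 1]])

```text
clock: 7.7
tool_pos: [0.5231, -0.2606, 0.1593]
orientation: [179.8, -0.2, -132.7]
force: [-7.4, -5.2, 6.9]
opening: 0.0236
gripper_force: 30.0
```

Request:
apply_moves(commands=[[[0.64, 0.06, 0], 0, 1], [[0.64, 0.06, 0], 0, 1]])

```text
clock: 7.87
tool_pos: [0.5285, -0.2603, 0.1593]
orientation: [179.7, -0.3, -132.8]
force: [-10.1, -7.7, 8.4]
opening: 0.0235
gripper_force: 30.0
```

Request:
apply_moves(commands=[[[0.64, 0.12, 0], 0, 1], [[0.64, 0.12, 0], 0, 1]])

```text
clock: 8.03
tool_pos: [0.535, -0.2594, 0.1594]
orientation: [179.8, -0.3, -132.8]
force: [-10.4, -9.5, 7.0]
opening: 0.0235
gripper_force: 30.0
```

Request:
apply_moves(commands=[[[0.62, 0.19, 0], 0, 1], [[0.62, 0.19, 0], 0, 1]])

```text
clock: 8.2
tool_pos: [0.5415, -0.2577, 0.1595]
orientation: [179.8, -0.3, -132.8]
force: [-8.8, -9.8, 6.9]
opening: 0.0232
gripper_force: 30.0
```

Request:
apply_moves(commands=[[[0.6, 0.26, 0], 0, 1], [[0.6, 0.26, 0], 0, 1]])

```text
clock: 8.37
tool_pos: [0.5479, -0.2553, 0.1596]
orientation: [179.8, -0.3, -132.8]
force: [-7.5, -11.8, 4.7]
opening: 0.0233
gripper_force: 30.0
```

The force rose by about 10 N tangentially between commanded -94° and -88°, so the slack ends at TCP x ≈ 0.522, y ≈ -0.2605. The turn is complete when the TCP returns there. The radial pull suggests my centre is slightly off, so I'll refit it.

```bash
python3 - <<'E'
from h import *
from scipy.optimize import least_squares as L
P=np.array([(.4784,-.2412),(.5014,-.2565),(.507,-.2583),(.5133,-.2597),(.5198,-.2604),(.5231,-.2606),(.5285,-.2603),(.535,-.2594),(.5415,-.2577),(.5479,-.2553)])
f=lambda r:L(lambda c:np.hypot(*(P-c).T)-r,[.523,-.198])
s=f(.062);c=s.x;print(c,s.fun.round(4),np.degrees(np.arctan2(*(P-c).T[::-1])).round(1))
cmd=np.array([.4785+.062*(np.cos(np.radians(-64))-np.cos(np.radians(-136))),-.2412+.062*(np.sin(np.radians(-64))-np.sin(np.radians(-136)))])
print("cmd",cmd,"ang",np.degrees(np.arctan2(*(np.array([.522,-.2605])-c)[::-1])))
# next: waypoints on the fitted circle about c, cumulative from cmd
for k in range(1,17):
    t=np.radians(-60+6*k); print(-60+6*k,((c+.062*np.array([np.cos(t),np.sin(t)])-cmd)*100).round(2).tolist())
E
```

```text
[ 0.52327361 -0.19849214] [-0.0001 -0.     -0.      0.      0.      0.0001  0.      0.     -0.0001
 -0.0001] [-136.4 -110.7 -105.2  -99.3  -93.2  -90.2  -85.2  -79.1  -72.9  -66.6]
cmd [ 0.55027808 -0.25385641] ang -91.17666183364507
-54 [0.94, 0.52]
-48 [1.45, 0.93]
-42 [1.91, 1.39]
-36 [2.32, 1.89]
-30 [2.67, 2.44]
-24 [2.96, 3.01]
-18 [3.2, 3.62]
-12 [3.36, 4.25]
-6 [3.47, 4.89]
0 [3.5, 5.54]
6 [3.47, 6.18]
12 [3.36, 6.83]
18 [3.2, 7.45]
24 [2.96, 8.06]
30 [2.67, 8.64]
36 [2.32, 9.18]
```

The fit is excellent: centre (0.5233, -0.1985), slack end at about -91.5°. I'll carry on winding.

Request:
apply_moves(commands=[[[0.94, 0.52, 0], 0, 1], [[1.45, 0.93, 0], 0, 1], [[1.91, 1.39, 0], 0, 1], [[2.32, 1.89, 0], 0, 1], [[2.67, 2.44, 0], 0, 1], [[2.96, 3.01, 0], 0, 1], [[3.2, 3.62, 0], 0, 1], [[3.36, 4.25, 0], 0, 1], [[3.47, 4.89, 0], 0, 1], [[3.5, 5.54, 0], 0, 1], [[3.47, 6.18, 0], 0, 1], [[3.36, 6.83, 0], 0, 1], [[3.2, 7.45, 0], 0, 1], [[2.96, 8.06, 0], 0, 1], [[2.67, 8.64, 0], 0, 1], [[2.32, 9.18, 0], 0, 1]])

```text
clock: 9.7
tool_pos: [0.5754, -0.1629, 0.1597]
orientation: [-179.8, 0.1, -132.7]
force: [6.1, -11.6, -6.8]
opening: 0.0233
gripper_force: 30.0
```

```bash
python3 - <<'E'
from h import *
c=np.array([.5233,-.1985])
o=ctrl.get_obs();d=o["tool_pos"][:2]-c
print(o["tool_pos"],o["force"],o["orientation"],o["opening"],np.hypot(*d),np.degrees(np.arctan2(*d[::-1])))
q=lambda t:6.2*np.array([np.cos(np.radians(t)),np.sin(np.radians(t))])
for a,b in((36,156),(156,246)):
    print([[*(q(t)-q(a)).round(2).tolist(),0] for t in range(a+6,b+1,6)])
E
```

```text
[ 0.57544288 -0.16288814  0.15974156] [  6.14530838 -11.64828424  -6.8467216 ] [-1.79762300e+02  8.70675509e-02 -1.32738174e+02] 0.023250592191002194 0.0631433686159265 34.331779789705315
[[-0.41, 0.5, 0], [-0.87, 0.96, 0], [-1.37, 1.37, 0], [-1.92, 1.73, 0], [-2.49, 2.02, 0], [-3.1, 2.25, 0], [-3.73, 2.42, 0], [-4.37, 2.52, 0], [-5.02, 2.56, 0], [-5.66, 2.52, 0], [-6.3, 2.42, 0], [-6.93, 2.25, 0], [-7.54, 2.02, 0], [-8.12, 1.73, 0], [-8.66, 1.37, 0], [-9.16, 0.96, 0], [-9.62, 0.5, 0], [-10.03, 0.0, 0], [-10.39, -0.54, 0], [-10.68, -1.12, 0]]
[[-0.23, -0.61, 0], [-0.4, -1.23, 0], [-0.5, -1.87, 0], [-0.54, -2.52, 0], [-0.5, -3.17, 0], [-0.4, -3.81, 0], [-0.23, -4.44, 0], [-0.0, -5.04, 0], [0.29, -5.62, 0], [0.65, -6.17, 0], [1.06, -6.67, 0], [1.52, -7.13, 0], [2.02, -7.54, 0], [2.56, -7.89, 0], [3.14, -8.19, 0]]
```

Request:
apply_moves(commands=[[[-0.41, 0.5, 0], 0, 1], [[-0.87, 0.96, 0], 0, 1], [[-1.37, 1.37, 0], 0, 1], [[-1.92, 1.73, 0], 0, 1], [[-2.49, 2.02, 0], 0, 1], [[-3.1, 2.25, 0], 0, 1], [[-3.73, 2.42, 0], 0, 1], [[-4.37, 2.52, 0], 0, 1], [[-5.02, 2.56, 0], 0, 1], [[-5.66, 2.52, 0], 0, 1], [[-6.3, 2.42, 0], 0, 1], [[-6.93, 2.25, 0], 0, 1], [[-7.54, 2.02, 0], 0, 1], [[-8.12, 1.73, 0], 0, 1], [[-8.66, 1.37, 0], 0, 1], [[-9.16, 0.96, 0], 0, 1], [[-9.62, 0.5, 0], 0, 1], [[-10.03, 0.0, 0], 0, 1], [[-10.39, -0.54, 0], 0, 1], [[-10.68, -1.12, 0], 0, 1]])

```text
clock: 11.37
tool_pos: [0.4686, -0.1706, 0.1596]
orientation: [-180.0, 0.4, -132.7]
force: [4.9, 13.3, -0.9]
opening: 0.0237
gripper_force: 30.0
```

Request:
apply_moves(commands=[[[-0.23, -0.61, 0], 0, 1], [[-0.4, -1.23, 0], 0, 1], [[-0.5, -1.87, 0], 0, 1], [[-0.54, -2.52, 0], 0, 1], [[-0.5, -3.17, 0], 0, 1], [[-0.4, -3.81, 0], 0, 1], [[-0.23, -4.44, 0], 0, 1], [[0, -5.04, 0], 0, 1], [[0.29, -5.62, 0], 0, 1], [[0.65, -6.17, 0], 0, 1], [[1.06, -6.67, 0], 0, 1], [[1.52, -7.13, 0], 0, 1], [[1.52, -7.13, 0], 0, 1]])

```text
clock: 12.45
tool_pos: [0.4797, -0.2429, 0.1587]
orientation: [179.7, -0.1, -132.8]
force: [-7.1, 7.2, 8.2]
opening: 0.0232
gripper_force: 30.0
```

```bash
python3 - <<'E'
from h import *
c=np.array([.5233,-.1985])
o=ctrl.get_obs();d=o["tool_pos"][:2]-c
print(o["tool_pos"],o["force"],o["orientation"],o["opening"],np.hypot(*d),np.degrees(np.arctan2(*d[::-1])))
q=lambda t:6.2*np.array([np.cos(np.radians(t)),np.sin(np.radians(t))])
print([[t,*(q(t)-q(228)).round(2).tolist(),0] for t in range(232,277,4)])
E
```

```text
[ 0.47971222 -0.24289653  0.15868525] [-7.14379188  7.22816175  8.16953356] [ 1.79661067e+02 -5.16683026e-02 -1.32793776e+02] 0.023239832266415184 0.06221693220171518 -134.4733500170402
[[232, 0.33, -0.28, 0], [236, 0.68, -0.53, 0], [240, 1.05, -0.76, 0], [244, 1.43, -0.97, 0], [248, 1.83, -1.14, 0], [252, 2.23, -1.29, 0], [256, 2.65, -1.41, 0], [260, 3.07, -1.5, 0], [264, 3.5, -1.56, 0], [268, 3.93, -1.59, 0], [272, 4.36, -1.59, 0], [276, 4.8, -1.56, 0]]
```

Request:
apply_moves(commands=[[[0.33, -0.28, 0], 0, 1], [[0.68, -0.53, 0], 0, 1], [[1.05, -0.76, 0], 0, 1], [[1.43, -0.97, 0], 0, 1], [[1.83, -1.14, 0], 0, 1], [[2.23, -1.29, 0], 0, 1], [[2.65, -1.41, 0], 0, 1], [[3.07, -1.5, 0], 0, 1], [[3.5, -1.56, 0], 0, 1], [[3.93, -1.59, 0], 0, 1], [[4.2, -1.59, 0], 0, 1], [[4.2, -1.59, 0], 0, 1], [[4.2, -1.59, 0], 0, 1]])

```text
clock: 13.53
tool_pos: [0.5199, -0.2605, 0.1591]
orientation: [179.7, -0.3, -132.8]
force: [-12.5, -3.0, 8.0]
opening: 0.0238
gripper_force: 30.0
```

```bash
python3 - <<'E'
from h import *
c=np.array([.5233,-.1985])
o=ctrl.get_obs();d=o["tool_pos"][:2]-c
print(o["tool_pos"],o["force"],o["orientation"],o["opening"],np.hypot(*d),np.degrees(np.arctan2(*d[::-1])))
E
```

```text
[ 0.5198807  -0.26047164  0.15910684] [-12.53212622  -3.03234119   8.02883911] [ 179.65582437   -0.26844571 -132.78129189] 0.023765033536038333 0.06206590151901862 -93.15810289293282
```

Request:
apply_moves(commands=[[[0.12, 0, 0], 0, 1], [[0.25, 0, 0], 0, 1], [[0.25, 0, 0], 0, 1], [[0.25, 0, 0], 0, 1]])

```text
clock: 13.87
tool_pos: [0.522, -0.2606, 0.1591]
orientation: [179.6, -0.3, -132.8]
force: [-12.6, -3.9, 8.9]
opening: 0.0234
gripper_force: 30.0
```

Request:
apply_moves(commands=[[[-0.15, 0, 0], 0, 1], [[-0.3, 0, 0], 0, 1], [[-0.3, 0, 0], 0, 1], [[-0.3, 0, 0], 0, 1]])

```text
clock: 14.2
tool_pos: [0.521, -0.2605, 0.1594]
orientation: [179.8, -0.1, -132.8]
force: [-8.0, -4.2, 4.1]
opening: 0.0236
gripper_force: 30.0
```

The peak was at TCP x = 0.522, matching the slack-end position. Now I'll let go and lift away.

Request:
apply_moves(commands=[[[-0.15, 0, 0], 0, 0], [[-0.15, 0, 0], 0, 0], [[-0.15, 0, 0], 0, 0], [[-0.15, 0, 0], 0, 0], [[-0.15, 0, 0], 0, 0], [[-0.15, 0, 0], 0, 0], [[-0.15, 0, 0], 0, 0], [[-0.15, 0, 0], 0, 0], [[-0.15, 0, 0], 0, 0], [[-0.15, 0, 0], 0, 0], [[-0.15, 0, 2], 0, 0], [[-0.15, 0, 5], 0, 0], [[-0.15, 0, 8], 0, 0], [[-0.15, 0, 12], 0, 0], [[-0.15, 0, 16], 0, 0], [[-0.15, 0, 16], 0, 0], [[-0.15, 0, 16], 0, 0]])

```text
clock: 15.62
tool_pos: [0.5229, -0.2607, 0.3227]
orientation: [-179.7, 0.2, -132.7]
force: [-0.4, 0.5, -0.6]
opening: 0.0874
gripper_force: 0.0
```

Request:
apply_moves(commands=[[[-4, 0, 0], 0, 0], [[-4, 0, 0], 0, 0], [[-4, 0, 0], 0, 0]])

```text
clock: 15.87
tool_pos: [0.4803, -0.2603, 0.3191]
orientation: [179.9, -0.0, -132.8]
force: [0.0, 0.3, -0.2]
opening: 0.0876
gripper_force: 0.0
```

```bash
python3 look.py w3; python3 - <<'E'
from h import *
p=ctrl.snapshot("wrist")
c=np.array([.5233,-.1985])
for a in(-96,-91.5,-87):
    print(a,np.round(proj(p,[*(c+.062*np.array([np.cos(np.radians(a)),np.sin(np.radians(a))])),.182]),1))
s=ctrl.snapshot("scene")["img"][120:320,100:500]; w=p["img"][80:280,120:520]
cv2.imwrite("pics/end.png",cv2.cvtColor(cv2.resize(np.vstack([w,s]),None,fx=1.5,fy=1.5,interpolation=cv2.INTER_CUBIC),cv2.COLOR_RGB2BGR))
E
```

```text
15.8667 [ 0.48025749 -0.26025512  0.31905758] [ 1.79948153e+02 -1.31048788e-02 -1.32773301e+02] [ 0.01630673  0.25110461 -0.22958416]
[[-0.734 -0.658 -0.169  0.435]
 [ 0.679 -0.711 -0.185 -0.31 ]
 [ 0.002 -0.25   0.968  0.459]
 [ 0.     0.     0.     1.   ]]
crank_grip wrist [294. 213.] 0.9 [ 0.5176 -0.2589  0.155 ]
crank_grip scene [215. 238.] 0.55 [ 0.527  -0.2563  0.155 ]
crank_grip side [343. 154.] 0.44 [ 0.512  -0.2573  0.155 ]
   tri [ 0.5177 -0.2578  0.1512] [0.001  0.0059 0.0065]
wheel_centre wrist [327. 242.] 0.75 [ 0.5237 -0.196   0.118 ]
wheel_centre scene [241. 233.] 0.75 [ 0.5202 -0.1925  0.118 ]
wheel_centre side [336. 172.] 0.76 [ 0.5309 -0.1907  0.118 ]
   tri [ 0.5257 -0.1938  0.1183] [0.0028 0.0045 0.0056]
stem_top wrist [326. 247.] 0.47 [ 0.5253 -0.1983  0.1335]
stem_top scene [437. 198.] 0.67 [0.6991 0.2726 0.1335]
   tri [ 0.6479 -0.0058  0.1738] [0.2252 0.2252]
-96 [293.4 218.5]
-91.5 [289.7 221.4]
-87 [286.4 224.5]
```

View pics/end.png

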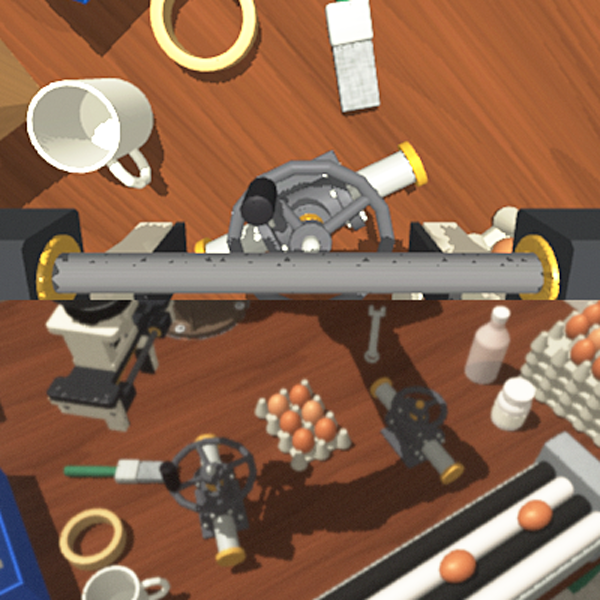

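The wheel is back at the slack-end angle, with the handle top at about image (292,219), predicted for roughly -94°. The small difference from -91.5° comes from easing off and stays within the slack. The gripper is clear, and the eggs, mug, bottle, jar and drain wheel look undisturbed.

```bash
python3 -c "
from plant import ctrl
print(ctrl.close_job())"
```

```text
the job is handed in; nothing more can be done
None
```

I opened the rinse valve one full turn past where its slack ended (to within about 3°), let go of the handle, saw nothing else disturbed in the final pictures, and handed the job in at about 16 s; no verdict was returned.

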